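# Check two wing knobs on the thread gauge and sort them

## Task

Check the two ivory wing knobs on the threaded gauge stud one after the other: screw the knob on until it stops, without ever forcing it, unscrew it again and stand it in its place before you take up the next. A knob that turns fully home, rim flat on the gauge's shoulder, goes upright into the open space of the shallow kit tray; one that stops short goes upright into the square tub (both may belong in the same place). Leave the other things on the desk alone.

Things in the scene. Friction and masses are not known exactly. Their poses are not given: they have to be found in the camera images.
- knob_1: Ivory moulded wing knob, about 50 g, standing on its rim; one of two alike outside and in thread (either, both or none may be bad). Round skirt 38 mm across, 32 mm high, under an upright wing (flat bar). Blind bore from below, 30 mm wide, four thread lugs inside near the rim, 90 degrees apart, two in line with the wing. Origin: centre of the rim, underside; z up, x along the wing, y across.
- knob_2: Ivory moulded wing knob, about 50 g, standing on its rim; one of two alike outside and in thread (either, both or none may be bad). Round skirt 38 mm across, 32 mm high, under an upright wing (flat bar). Blind bore from below, 30 mm wide, four thread lugs inside near the rim, 90 degrees apart, two in line with the wing. Origin: centre of the rim, underside; z up, x along the wing, y across.
- knob_1_wing (a point): Centre of that knob's wing, 45 mm above its rim. The wing is 56 mm long (x), 12 mm thick (y) and spans 31 to 59 mm above the rim: pinch it across the 12 mm, fingertips no lower than 33 mm above the rim.
- knob_2_wing (a point): Centre of that knob's wing, 45 mm above its rim. The wing is 56 mm long (x), 12 mm thick (y) and spans 31 to 59 mm above the rim: pinch it across the 12 mm, fingertips no lower than 33 mm above the rim.
- gauge: Thread gauge, fixed to the desk: square black plate 80 x 80 x 8 mm; on it an aluminium flange 48 mm across whose flat top is the shoulder, and the upright stud, 24 mm high over the shoulder: above, a plain pilot 19 mm thick with a bevelled nose; round the lower 15 mm a coarse thread 27 mm across. Origin: centre of the plate's underside; x and y along the plate's edges.
- gauge_shoulder (a point): Point on the stud's axis level with the shoulder, 22 mm above the desk; axes as the gauge's. A sound knob is home when its rim is here, after 70 to 90 degrees clockwise from the thread's mouth. A bad one has moulding waste at the bottom of its bore, which meets the stud's nose: it stops with the rim 2 to 4.5 mm higher. More than 60 N between knob and gauge is forcing.
- gauge_mouth (a point): On the axis, 6.5 mm above the shoulder. The thread is right-hand, four-start: clockwise seen from above goes down, 32 mm a turn (8 mm a quarter). With the wing parallel to an edge of the plate a knob set over the stud rests in the thread's mouths, rim here; at other angles it rests up to 13 mm over the shoulder and clockwise turns lead down to here. Play 1.5 mm up-down, 1 mm sideways.
- tray: The shallow kit tray, long and rectangular: 260 mm (its x) by 180 mm (its y), wall 30 mm high, 4 mm thick; a cross wall 26 mm high leaves a large empty space (about 176 x 172 mm, at the -x end) and a small one with rods and beams in it. Heavy, does not shift. Origin: centre of the underside.
- tray_space (a point): Centre of the inner floor of the tray's large empty space, 4 mm above the desk; axes as the tray's.
- tub: The square tub, 160 x 160 mm, walls 45 mm high and 4 mm thick, empty. Does not shift. Origin: centre of the underside.
- tub_space (a point): Centre of the tub's inner floor, 4 mm above the desk; axes as the tub's.
- beam_long: Perforated ivory kit beam 144 x 15 x 15 mm, lying. Leave alone. Origin: centre of the underside, x along it.
- beam_short: Perforated ivory kit beam 80 x 15 x 15 mm, lying. Leave alone. Origin: centre of the underside, x along it.
- eyepiece: Black eyepiece standing up, 38 mm across, 44 mm high. Leave alone. Origin: centre of the underside.
- gear: Small grey gear lying flat, 27 mm across, 8 mm thick. Leave alone. Origin: centre of the underside.
- torch: Black pocket torch lying down, 105 mm long, 26 mm thick. Leave alone. Origin: underside, x along it.
- pencil: Pencil 155 mm long, 7 mm thick. Leave alone. Origin: centre of the underside, x along it.
- slide_box: Small open grey box of glass slides, 90 x 35 x 30 mm. Leave alone. Origin: centre of the underside.

How it is judged:
By the outcome, as a careful person would: the job done as asked, in the order asked, and still so for the second after the job is handed in, with the robot touching nothing.
It also fails if it takes over 72 s, if anything falls off the work surface, if the arm or the gripper's body presses on something with over 40 N, if the wrist force passes 120 N, or if a joint passes its speed limit or range.

## Robot

A 6-joint arm with a two-finger parallel gripper is mounted at the origin on the work surface. World frame = base frame: x ahead of the robot, y to its left, z up, the work surface at z = 0. Lengths are in mm, angles in rad, forces in N, time in s.
With the tool pointing down it reaches from about 300 to 775 mm from the base axis. Payload 14.6 kg.
Tool frame: the origin (TCP) lies on the centre line of the jaws, within the pads' length; the fingertips stand 11 mm ahead of it and the grasp point (between the pads) lies 8 mm behind it; x points along the fingers, y is the direction in which the jaws open and shut, and the axes are right-handed (so a half turn about x gives the same grasp; the last joint's range is limited). The gripper opens to 94 mm and grips with 3 to 60 N. Pads are 16 mm wide; open, the fingers measure 119 mm over their backs; the gripper's body (75 mm by 177 mm) begins 78 mm behind the grasp point.
Start: joints at [-1.17, 0.3, 1.521, -0, 1.321, -0.067], TCP at [248, -490.903, 216.446] pointing down, gripper open.
Joint ranges: [-3.03, 3.03], [-0.79, 2.21], [0.23, 2.52], [-1.04, 4.18], [0, 3.07], [-2.55, 2.55]. Speed limits (rad/s): [2.22, 2.22, 2.57, 3.14, 3.14, 3.14].

## Interface

Orientations are given as [roll, pitch, yaw] about the fixed x, y, z axes, in that order (R = Rz(yaw) Ry(pitch) Rx(roll)).
In Python, from cell import manip gives the robot as it stands.
- The arm moves only by the shell command python3 -m handwheel 'ROWS' [OPENING] [FORCE]. ROWS is JSON, a list of rows, each a list of 2 entries, a list of its own where there are three numbers: the shift along the tool's x, y, z in mm, then the turn about the tool's x in rad. In form: [[[x, y, z], spin], ...]. A call has exactly 10 rows; each row shifts and turns the commanded pose from where the row before left it, along the tool's axes as they then stand; what a row does not reach is not made up. A row lasts 1/8 s, in which the tool goes at most 62.5 mm and 10.7 degrees, less where a joint would pass 70% of its speed; a pose out of reach is approached as far as the arm can. A call with a gripper value outside its range is refused whole. OPENING is the closure in counts, from 0 (fully open) to 255 (shut), set as the call begins (- or left out, the last holds). The fingers move at their own pace and stop on an object; FORCE is the grip in N (left out, the last holds). Time passes only in rows, so rows that do not move let the fingers close, or fill a call up. It gives the time, the measured TCP pose, the force and the opening at its end, in the units of the state.
- manip.read_state(): the state, without advancing time (a new reading comes with each control period).
- manip.camera(name): name is "scene" or "top" or "wrist"; returns a dict with "pixels" (420x560x3 uint8, red, green, blue), "z_map" (420x560 float32, mm along the optical axis (not along the pixel's ray), 0 where there is no reading), "mtx" (3x3 intrinsics, pixels), "xyz" and "orientation" of the camera in the world. Camera axes: x right, y up, looking along -z (the intrinsics and any distortion apply to the point x, -y, -z); pixel columns grow to the right and rows downward; lengths in mm; the calibration is good to about 2 mm. A picture is of the moment at which its call begins.
- manip.sign_off(): hands the job in, once; it reports no verdict.
Trained networks look in the newest picture that a camera, given by its name, has taken for a name from the list of things; names that differ only in an ending like _2 or _b are one class to them, and where a whole thing is asked for, a point or a joint stands for the part that bears it (a point fixed in the world has none). Each returns a list of dicts, best first, with "confidence" (0 to 1); they miss things now and then, are a little off and sometimes report something else, mostly with a low value. They report only what shows in the picture. A call takes as long as a camera call.
- manip.cut_out(target, camera): "region" (420x560 bool, what is visible of it) and "centre" ([column, row] in pixels, amid what is visible of it).
The state is a dict: "clock": time; "joints": joint angles; "qd": joint speeds; "effort": joint torques, N m; "eef_pos": TCP position; "eef_rot": TCP orientation; "wrist_force": force on the tool from outside, world axes, zero at the start; "moment": the same for the moment, N m; "finger_gap": finger opening in mm.
Only numpy, scipy, OpenCV 4.12 (cv2) and the standard library are available. Lean on these libraries where they do the work, as an engineer would, in place of code of your own. Each camera call takes 0.05 s, during which the arm holds its last target. There are 200 camera calls.

## Working session

There is one attempt and no reset: what is moved stays moved. The work goes in short steps, Python scripts to look and compute and a shell command to move; the robot and the scene stay as the last step left them, time stands still between calls to the robot, and variables do not carry over. Pictures are saved under pics/ and viewed, about 8 in all and at most 12, crops included, and the job is handed in when it is done.

```bash
mkdir -p pics; ls; cat > h.py <<'E'
import numpy as np, cv2
from cell import manip
from scipy.spatial.transform import Rotation as R
def cam(n):
    c=manip.camera(n); return c
def Rc(c):
    o=np.array(c["orientation"],float)
    return o if o.shape==(3,3) else R.from_euler('xyz',o).as_matrix()
def cloud(c):
    z=c["z_map"]; K=np.array(c["mtx"]); v,u=np.mgrid[:420,:560]
    p=np.stack([(u-K[0,2])/K[0,0]*z,-(v-K[1,2])/K[1,1]*z,-z],-1)
    return p@Rc(c).T+np.array(c["xyz"])
def save(c,n): cv2.imwrite('pics/'+n,c["pixels"][:,:,::-1])
E
python3 - <<'E'
from h import *
print({k:np.round(v,3) for k,v in manip.read_state().items()})
for n in ["scene","top"]:
    c=cam(n); save(c,n+'1.png'); P=cloud(c); print(n,c["xyz"],c["orientation"],c["mtx"], [k for k in c])
    for t in ["knob_1","gauge","tray","tub","eyepiece"]:
        for d in manip.cut_out(t,n)[:3]:
            m=d["region"]&(c["z_map"]>0); q=P[m]
            print(t,round(d["confidence"],2),np.round(d["centre"]),m.sum(),np.round(np.median(q,0)),np.round(np.percentile(q,[2,98],axis=0)))
E
```

```text
pics
{'clock': np.float64(0.0), 'joints': array([-1.17 ,  0.3  ,  1.522,  0.   ,  1.321, -0.067]), 'qd': array([-0.001,  0.   , -0.001,  0.001,  0.002, -0.   ]), 'effort': array([-2.0000e-03, -5.3182e+01, -3.5274e+01,  7.1000e-02,  2.5000e-02,
       -0.0000e+00]), 'eef_pos': array([ 247.91 , -490.677,  215.899]), 'eef_rot': array([-1.639,  1.57 ,  1.97 ]), 'wrist_force': array([0.553, 0.469, 0.307]), 'moment': array([ 0.035, -0.03 , -0.014]), 'finger_gap': np.float64(94.264)}
scene [ 792.45606815 -376.70795481  621.41282583] [0.6848417  0.01804911 0.56201129] [[420.54474257   0.         278.15094181]
 [  0.         420.54474257 211.85155232]
 [  0.           0.           1.        ]] ['pixels', 'z_map', 'mtx', 'xyz', 'orientation']
knob_1 0.91 [209. 235.] 674 [456. -86.  35.] [[ 428. -108.   -1.]
 [ 466.  -46.   60.]]
knob_1 0.9 [246. 178.] 736 [433.  61.  34.] [[377.  48.  -1.]
 [452. 117.  59.]]
gauge 0.7 [319. 268.] 1909 [640. -26.   9.] [[597. -56.   4.]
 [674.  21.  45.]]
gauge 0.46 [209. 235.] 666 [455. -86.  36.] [[ 410. -108.   -0.]
 [ 466.  -49.   60.]]
gauge 0.17 [356. 146
[... 716 characters left out ...]
50.  19.]
 [449.  85.  62.]]
knob_1 0.67 [326. 279.] 467 [449. -81.  41.] [[ 430. -106.   -1.]
 [ 465.  -56.   62.]]
knob_1 0.63 [289. 183.] 1743 [631. -15.  10.] [[595. -54.   4.]
 [672.  23.  46.]]
gauge 0.56 [292. 185.] 1712 [631. -16.  10.] [[595. -54.   5.]
 [673.  21.  46.]]
tray 0.81 [127. 224.] 16574 [555. 288.   6.] [[421. 184.   1.]
 [692. 379.  33.]]
tub 0.95 [439. 222.] 9330 [ 556. -294.    5.] [[ 465. -375.    1.]
 [ 645. -193.   47.]]
tub 0.44 [282. 250.] 131 [506.  -2.   8.] [[494. -13.  -1.]
 [517.   9.  11.]]
eyepiece 0.55 [265. 123.] 359 [741.  29.  44.] [[725.  12.  -1.]
 [762.  46.  47.]]
eyepiece 0.53 [289. 182.] 1733 [631. -15.  10.] [[595. -54.   5.]
 [673.  23.  46.]]
```

View pics/top1.png

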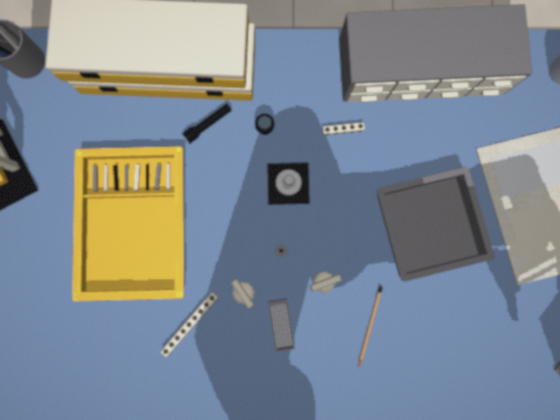

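```bash
python3 - <<'E'
from h import *
c=cam("top"); P=cloud(c); s=cam("scene"); Q=cloud(s)
def rect(q): 
    return [np.round(x,1) for x in cv2.minAreaRect(q[:,:2].astype(np.float32))]
for n,A in (("top",P),("scene",Q)):
    z=A[...,2]
    for cx,cy in ((430,66),(449,-81)):
        m=(abs(A[...,0]-cx)<45)&(abs(A[...,1]-cy)<45)&(z>54)&(z<65)
        q=A[m]; print(n,"wing",m.sum(),np.round(q.mean(0),1),rect(q))
    m=(abs(A[...,0]-632)<60)&(abs(A[...,1]+15)<60)
    for lo,hi in ((42,52),(19,26),(5,12)):
        q=A[m&(z>lo)&(z<hi)]; print(n,"gauge",lo,len(q),np.round(q.mean(0),1),rect(q))
    q=A[(abs(A[...,0]-632)<300)&(z>22)&(z<36)&(A[...,1]>170)]; print("tray",rect(q))
    q=A[(abs(A[...,0]-555)<120)&(z>38)&(z<50)&(A[...,1]<-170)]; print("tub",len(q) and rect(q))
E
```

```text
top wing 216 [427.6  67.6  58.7] [array([427.6,  67.9]), array([55.3, 12.6]), np.float64(34.8)]
top wing 211 [446.9 -80.9  58.8] [array([446.7, -81.3]), array([12.6, 55.2]), np.float64(20.7)]
top gauge 42 77 [634.  -16.   45.4] [array([634.5, -17. ]), array([16.9, 16.8]), np.float64(0.1)]
top gauge 19 315 [633.1 -15.8  22.1] [array([634.4, -16.2]), array([46.4, 46.5]), np.float64(31.5)]
top gauge 5 1128 [633.2 -16.3   8.6] [array([633.7, -13.8]), array([ 83. , 102.6]), np.float64(4.2)]
tray [array([662.8, 353.4]), array([365.3, 499.3]), np.float64(89.4)]
tub [array([ 554.8, -283.9]), array([176.1, 178.1]), np.float64(14.0)]
scene wing 157 [429.2  65.6  57.5] [array([429.4,  66.2]), array([53.2, 12.2]), np.float64(32.8)]
scene wing 197 [448.9 -83.3  57.8] [array([447.9, -81.5]), array([12. , 56.9]), np.float64(21.3)]
scene gauge 42 84 [635.5 -18.2  44.8] [array([635.1, -17.1]), array([17.2, 16.5]), np.float64(20.4)]
scene gauge 19 329 [637.  -22.3  21.3] [array([634.9, -17.5]), array([46.9, 47.1]), np.float64(66.4)]
scene gauge 5 1268 [637.5 -22.3   7.9] [array([634.8, -16.9]), array([80.4, 81.6]), np.float64(1.2)]
tray [array([576.1, 400.6]), array([457.6, 325.2]), np.float64(89.3)]
tub [array([ 554.8, -283.9]), array([176.5, 176.8]), np.float64(13.9)]
```

The picture shows the left knob at (243,292), the right one at (326,282), the gauge at (289,183), the tray's empty space at (127,240) and the tub at (436,222). The measured sizes match those given.

```bash
cat >> h.py <<'E'
def pose():
    s=manip.read_state(); T=R.from_euler('xyz',s["eef_rot"]).as_matrix(); p=np.array(s["eef_pos"])
    return s,p,T,np.degrees(np.arctan2(T[1,1],T[0,1]))
def go(tgt,psi=None):
    s,p,T,a=pose()
    d=T.T@(np.array(tgt)-p)
    print("t %.2f"%s["clock"],"pos",p.round(1),"jawang %.1f"%a,"q1,6",np.round(s["joints"],2)[[0,5]],"F",np.round(s["wrist_force"],1),"M",np.round(s["moment"],2),"gap %.1f"%s["finger_gap"])
    o="shift(tool) %s"%d.round(1)
    if psi is not None:
        e=(a-psi+180)%360-180; o+="  spin %.3f rad (%.1f deg) or other %.3f"%(np.radians(e),e,np.radians((e+360)%360-180))
    print(o)
    # shift after turning first
    if psi is not None:
        q=np.radians(psi); Ty=np.array([np.cos(q),np.sin(q),0]); Tz=np.cross(T[:,0],Ty); D=np.array(tgt)-p
        print("if turned first:",np.round([D@T[:,0],D@Ty,D@Tz],1))
E
python3 - <<'E'
from h import *
s,p,T,a=pose(); print(T.round(3))
go([447.7,-81.4,110],21)
c=cam("top");P=cloud(c)
d=manip.cut_out("tray","top")[0];q=P[d["region"]]
for lo,hi in((25,36),(1,8)):
    print([np.round(x,1) for x in cv2.minAreaRect(q[(q[:,2]>lo)&(q[:,2]<hi)][:,:2].astype(np.float32))])
E
```

```text
[[-0.     0.451 -0.893]
 [ 0.    -0.893 -0.451]
 [-1.    -0.    -0.   ]]
t 0.70 pos [ 248.  -490.9  216.4] jawang -63.2 q1,6 [-1.17 -0.07] F [ 0.  -0.9 -0.4] M [ 0.02 -0.05 -0.02] gap 94.0
shift(tool) [ 106.5 -275.4 -362.9]  spin -1.470 rad (-84.2 deg) or other 1.672
if turned first: [ 106.5  333.2 -310.7]
[array([556.9, 282.4]), array([284.3, 205.2]), np.float64(1.4)]
[array([557. , 285.5]), array([252.9, 168.5]), np.float64(1.4)]
```

```bash
cat >> h.py <<'E'
def plan(tgt,psi,n):
    "how far per row, moving straight and turning evenly"
    go(tgt,psi); s,p,T,a=pose(); e=(a-psi+180)%360-180; D=(np.array(tgt)-p)/n
    for i in range(n):
        t=R.from_rotvec(T[:,0]*np.radians(e/n)*i).as_matrix()@T
        print((t.T@D).round(1).tolist(),round(np.radians(e/n),3))
E
python3 -c "
from h import *
plan([447.7,-81.4,110],21,9)"
```

```text
t 0.80 pos [ 248.  -490.9  216.5] jawang -63.2 q1,6 [-1.17 -0.07] F [-0.5 -0.3  0.6] M [ 0.02 -0.01 -0.01] gap 93.8
shift(tool) [ 106.4 -275.5 -362.9]  spin -1.470 rad (-84.2 deg) or other 1.672
if turned first: [ 106.4  333.2 -310.7]
[11.8, -30.6, -40.3] -0.163
[11.8, -23.6, -44.8] -0.163
[11.8, -16.1, -48.0] -0.163
[11.8, -8.0, -50.0] -0.163
[11.8, 0.2, -50.6] -0.163
[11.8, 8.4, -49.9] -0.163
[11.8, 16.4, -47.9] -0.163
[11.8, 24.0, -44.6] -0.163
[11.8, 30.9, -40.1] -0.163
```

```bash
python3 -m handwheel '[[[11.8,-30.6,-40.3],-0.163],[[11.8,-23.6,-44.8],-0.163],[[11.8,-16,-48],-0.163],[[11.8,-8,-50],-0.163],[[11.8,0.2,-50.6],-0.163],[[11.8,8.4,-50],-0.163],[[11.8,16.4,-48],-0.163],[[11.8,24,-44.6],-0.163],[[11.8,31,-40],-0.163],[[0,0,0],0]]' 140 15
python3 - <<'E'
from h import *
go([447.7,-81.4,46],21)
c=cam("wrist"); save(c,'w1.png'); A=cloud(c); z=A[...,2]
m=(abs(A[...,0]-447)<45)&(abs(A[...,1]+81)<45)&(z>54)&(z<66)
q=A[m]; print(len(q), q.mean(0).round(1),[np.round(x,1) for x in cv2.minAreaRect(q[:,:2].astype(np.float32))])
E
```

```text
clock: 2.05
eef_pos: [448.8, -79.2, 109.6]
eef_rot: [-2.367, 1.57, 2.715]
wrist_force: [0.2, -0.1, 0.8]
finger_gap: 42.5
t 2.05 pos [448.8 -79.2 109.6] jawang 21.2 q1,6 [-0.26 -0.62] F [ 0.2 -0.1  0.8] M [ 0.01 -0.13  0.05] gap 42.5
shift(tool) [63.6 -1.8  1.7]  spin 0.003 rad (0.2 deg) or other -3.138
if turned first: [63.6 -1.9  1.7]
1153 [447.7 -79.2  57.8] [array([448. , -80.7]), array([11.9, 55.4]), np.float64(21.4)]
```

View pics/w1.png

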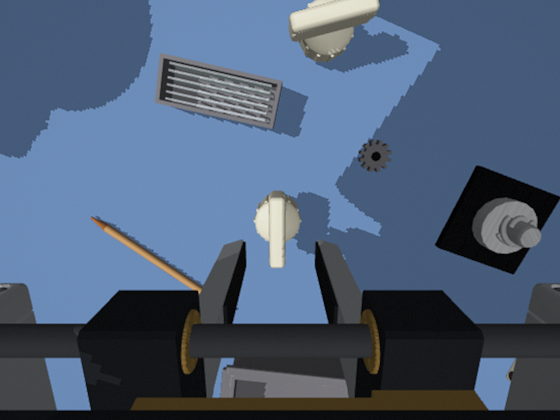

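The wrist picture has the knob at (278,225), squarely between the fingers. I go down to the wing next.

```bash
python3 -m handwheel '[[[8,-1.6,1.6],0],[[8,0,0],0],[[8,0,0],0],[[8,0,0],0],[[8,0,0],0],[[8,0,0],0],[[8,0,0],0],[[5,0,0],0],[[2.6,0,0],0],[[0,0,0],0]]' 140 15
python3 -m handwheel '[[[0,0,0],0],[[0,0,0],0],[[0,0,0],0],[[0,0,0],0],[[0,0,0],0],[[0,0,0],0],[[0,0,0],0],[[0,0,0],0],[[0,0,0],0],[[0,0,0],0]]' 255 15
python3 -c "
from h import *
go([447.7,-81.4,46],21)
plan([634.8,-17,110],6,6)"
```

```text
clock: 3.35
eef_pos: [447.5, -83.6, 46.6]
eef_rot: [-2.321, 1.571, 2.756]
wrist_force: [0.1, -0.3, -0.0]
finger_gap: 42.1
clock: 4.6
eef_pos: [447.5, -83.6, 46.7]
eef_rot: [-1.655, 1.571, -2.862]
wrist_force: [0.1, -0.2, 1.1]
finger_gap: 11.9
t 4.60 pos [447.5 -83.6  46.7] jawang 20.9 q1,6 [-0.27 -0.63] F [ 0.1 -0.2  1.1] M [ 0.02 -0.08  0.02] gap 11.9
shift(tool) [ 0.7  1.  -2. ]  spin -0.002 rad (-0.1 deg) or other 3.139
if turned first: [ 0.7  1.  -2. ]
t 4.60 pos [447.5 -83.6  46.7] jawang 20.9 q1,6 [-0.27 -0.63] F [ 0.1 -0.2  1.1] M [ 0.02 -0.08  0.02] gap 11.9
shift(tool) [-63.4 198.8   4.4]  spin 0.259 rad (14.9 deg) or other -2.882
if turned first: [-63.4 193.3 -46.7]
[-10.6, 33.1, 0.7] 0.043
[-10.6, 33.1, -0.7] 0.043
[-10.6, 33.1, -2.1] 0.043
[-10.6, 32.9, -3.6] 0.043
[-10.6, 32.8, -5.0] 0.043
[-10.6, 32.5, -6.4] 0.043
```

```bash
python3 -m handwheel '[[[-16,0,0],0],[[-24,0,0],0],[[-24,14,0.3],0],[[0,33,0.7],0.043],[[0,33,-0.7],0.043],[[0,33,-2],0.043],[[0,33,-3.6],0.043],[[0,33,-5],0.043],[[0,18,-3.5],0.044],[[0,0,0],0]]' 255 15
python3 -c "
from h import *
go([635,-19.2,60],6)
c=cam('wrist'); save(c,'w2.png'); s=cam('scene'); save(s,'s2.png')
cv2.imwrite('pics/c2.png',np.hstack([cv2.resize(s['pixels'][120:330,200:420,::-1],(400,382)),cv2.resize(c['pixels'][:,:,::-1],(400,382))]))"
```

```text
clock: 5.85
eef_pos: [634.2, -16.9, 109.9]
eef_rot: [-1.759, 1.57, 3.059]
wrist_force: [0.7, 0.4, -1.1]
finger_gap: 11.6
t 5.85 pos [634.2 -16.9 109.9] jawang 6.1 q1,6 [-0.08 -0.19] F [ 0.7  0.4 -1.1] M [-0.03 -0.08  0.04] gap 11.6
shift(tool) [49.9  0.6  2.4]  spin 0.001 rad (0.1 deg) or other -3.140
if turned first: [49.9  0.6  2.4]
```

View pics/c2.png

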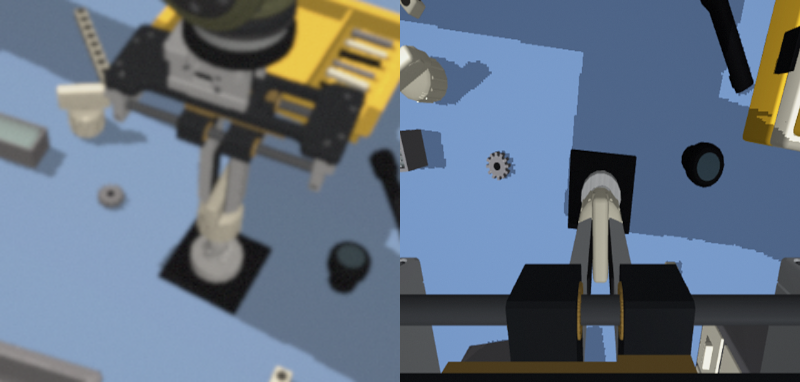

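The knob hangs over the stud, gripped squarely in the right half of the picture. I'll measure its axis in the jaws from the same frames.

```bash
cat >> h.py <<'E'
from scipy.optimize import least_squares
def skirt(A,cx,cy,z0,z1):
    z=A[...,2]; q=A[(np.hypot(A[...,0]-cx,A[...,1]-cy)<24)&(z>z0)&(z<z1)]
    f=lambda x:np.hypot(q[:,0]-x[0],q[:,1]-x[1])-19
    r=least_squares(f,[cx,cy],loss='soft_l1'); return len(q),r.x.round(1),round(float(np.median(abs(r.fun))),2)
E
python3 - <<'E'
from h import *
s,p,T,a=pose()
for n in ("scene","wrist"):
    c=cam(n);A=cloud(c);z=A[...,2]
    print(n,skirt(A,635,-15,68,92))
    m=(np.hypot(A[...,0]-635,A[...,1]+15)<35)&(z>112)&(z<126)
    q=A[m]@T; 
    if len(q): print("wing along tool z rel TCP",np.percentile(q[:,2]-p@T[:,2],[1,99]).round(1),"y",np.percentile(q[:,1]-p@T[:,1],[5,95]).round(1), "top z",np.median(A[m][:,2]).round(1))
    m=(np.hypot(A[...,0]-635,A[...,1]+15)<60)&(z<12)&(z>5); print([np.round(x,1) for x in cv2.minAreaRect(A[m][:,:2].astype(np.float32))])
E
```

```text
scene (211, array([632.9, -15.2]), 0.49)
wing along tool z rel TCP [-19.3  26.2] y [-13.   17.8] top z 121.1
[array([635., -17.]), array([80.6, 81.2]), np.float64(0.5)]
wrist (433, array([634.3, -15.3]), 0.41)
wing along tool z rel TCP [-30.2  23.8] y [-9.6 11.9] top z 121.7
[array([636.1, -16. ]), array([80.1, 80.1]), np.float64(1.5)]
```

```bash
python3 -m handwheel '[[[2,1,1.7],0],[[6,0,0],0],[[6,0,0],0],[[6,0,0],0],[[5,0,0],0],[[3,0,0],0],[[2,0,0],0],[[1.5,0,0],0],[[1,0,0],0],[[0,0,0],0]]' 255 10
python3 -c "
from h import *
go([635,-19,74],1)"
```

```text
clock: 7.3
eef_pos: [635.2, -18.8, 78.2]
eef_rot: [1.42, 1.571, -0.046]
wrist_force: [0.1, 0.4, -0.6]
finger_gap: 11.9
t 7.30 pos [635.2 -18.8  78.2] jawang 6.0 q1,6 [-0.09 -0.19] F [ 0.1  0.4 -0.6] M [-0.1  -0.12  0.02] gap 11.9
shift(tool) [ 4.2 -0.2  0.1]  spin 0.088 rad (5.0 deg) or other -3.054
if turned first: [ 4.2 -0.2  0.2]
```

```bash
python3 -m handwheel '[[[0.5,0,0],0],[[0.5,0,0],0],[[0.5,0,0],0],[[0.4,0,0],0],[[0.3,0,0],0],[[0.2,0,0],0.017],[[0.2,0,0],0.017],[[0.2,0,0],0.017],[[0.2,0,0],0.017],[[0,0,0],0.017]]' 255 10
python3 -c "
from h import *
go([635,-19,74],1)"
```

```text
clock: 8.55
eef_pos: [635.2, -18.9, 75.1]
eef_rot: [2.163, 1.571, 0.611]
wrist_force: [-0.0, -0.3, -0.8]
finger_gap: 11.7
t 8.55 pos [635.2 -18.9  75.1] jawang 1.1 q1,6 [-0.09 -0.11] F [-0.  -0.3 -0.8] M [-0.06 -0.09  0.03] gap 11.7
shift(tool) [ 1.1 -0.2  0.1]  spin 0.001 rad (0.1 deg) or other -3.140
if turned first: [ 1.1 -0.2  0.1]
```

```bash
python3 -m handwheel '[[[0.3,0,0],0.052],[[0.27,0,0],0.052],[[0.27,0,0],0.052],[[0.27,0,0],0.052],[[0.27,0,0],0.052],[[0.27,0,0],0.052],[[0.27,0,0],0.052],[[0.27,0,0],0.052],[[0.27,0,0],0.052],[[0.27,0,0],0.052]]' 255 8
python3 -c "
from h import *
go([635,-19,74],1)"
```

```text
clock: 9.8
eef_pos: [635.2, -18.9, 72.6]
eef_rot: [1.288, 1.571, -0.785]
wrist_force: [-0.5, -0.3, 1.1]
finger_gap: 11.7
t 9.80 pos [635.2 -18.9  72.6] jawang -28.8 q1,6 [-0.09  0.42] F [-0.5 -0.3  1.1] M [-0.09  0.11  0.02] gap 11.7
shift(tool) [-1.4 -0.1  0.2]  spin -0.520 rad (-29.8 deg) or other 2.622
if turned first: [-1.4 -0.2  0.1]
```

```bash
python3 -m handwheel '[[[0.2,-0.3,0],0.04],[[0.2,-0.3,0],0.04],[[0.2,-0.25,0],0.04],[[0.2,-0.25,0],0.04],[[0.2,-0.2,0],0.04],[[0.2,-0.1,0],0.04],[[0.2,-0.1,0],0.04],[[0.2,-0.1,0],0.04],[[0.2,-0.1,0],0.04],[[0.2,-0.1,0],0.04]]' 255 8
python3 -c "
from h import *
go([635,-19,74],1)"
```

```text
clock: 11.05
eef_pos: [633.7, -17.8, 70.4]
eef_rot: [-0.99, 1.571, 2.821]
wrist_force: [-0.9, 0.1, -0.4]
finger_gap: 11.8
t 11.05 pos [633.7 -17.8  70.4] jawang -51.7 q1,6 [-0.09  0.82] F [-0.9  0.1 -0.4] M [-0.01 -0.02  0.02] gap 11.8
shift(tool) [-3.6  1.8 -0.3]  spin -0.919 rad (-52.7 deg) or other 2.222
if turned first: [-3.6  1.3  1.3]
```

```bash
python3 -m handwheel '[[[0.18,-0.08,0],0.035],[[0.18,-0.08,0],0.035],[[0.18,-0.08,0],0.035],[[0.18,-0.08,0],0.035],[[0.18,-0.08,0],0.035],[[0.18,-0.08,0],0.035],[[0.18,-0.08,0],0.035],[[0.18,-0.08,0],0.035],[[0.18,-0.08,0],0.035],[[0.18,-0.08,0],0.035]]' 255 8
python3 -c "
from h import *
go([635,-19,74],1)
s=cam('scene');A=cloud(s); z=A[...,2];save(s,'s3.png')
for b in range(50,92,4):
  m=(np.hypot(A[...,0]-635,A[...,1]+17)<35)&(z>b)&(z<b+4); print(b,m.sum(),end=';')
cv2.imwrite('pics/c3.png',cv2.resize(s['pixels'][190:330,240:420,::-1],(720,560)))
"
```

```text
clock: 12.3
eef_pos: [633.3, -17.1, 68.7]
eef_rot: [2.936, 1.571, 0.113]
wrist_force: [-0.9, -0.5, 1.1]
finger_gap: 11.8
t 12.30 pos [633.3 -17.1  68.7] jawang -71.8 q1,6 [-0.08  1.17] F [-0.9 -0.5  1.1] M [0.03 0.09 0.02] gap 11.8
shift(tool) [-5.3  2.4 -1. ]  spin -1.270 rad (-72.8 deg) or other 1.872
if turned first: [-5.3  1.6  2. ]
50 44;54 1;58 0;62 0;66 0;70 0;74 0;78 0;82 0;86 0;90 0;
```

View pics/c3.png

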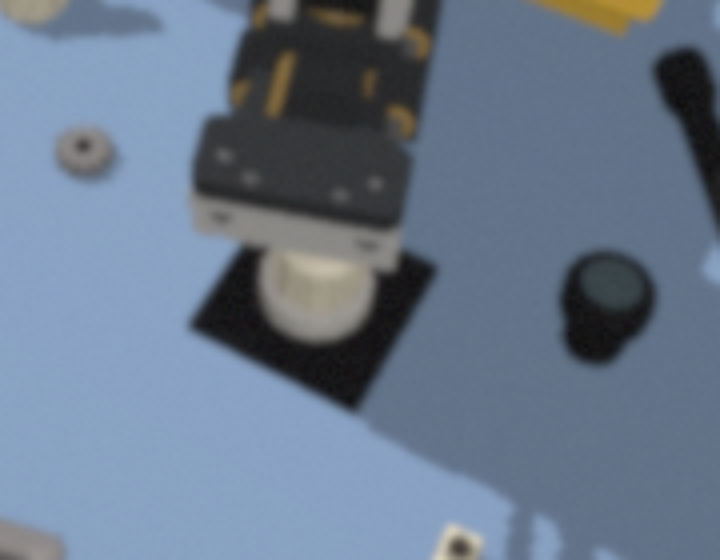

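The picture shows the skirt down at the flange (315,290), with no gap visible at this resolution. I'll turn gently on to feel the stop.

```bash
python3 -m handwheel '[[[0.1,-0.06,0],0.03],[[0.1,-0.06,0],0.03],[[0.1,-0.06,0],0.03],[[0.1,-0.06,0],0.03],[[0.1,-0.06,0],0.03],[[0.1,-0.06,0],0.03],[[0.1,-0.06,0],0.03],[[0.1,-0.06,0],0.03],[[0,0,0],0],[[0,0,0],0]]' 255 8
python3 -c "
from h import *
go([635,-19,74],1)
"
```

```text
clock: 13.6
eef_pos: [633.6, -16.7, 68.6]
eef_rot: [2.949, 1.569, -0.113]
wrist_force: [-1.7, 0.1, 7.9]
finger_gap: 12.0
t 13.60 pos [633.6 -16.7  68.6] jawang -85.4 q1,6 [-0.08  1.41] F [-1.7  0.1  7.9] M [0.03 0.2  0.15] gap 12.0
shift(tool) [-5.4  2.4 -1.2]  spin -1.508 rad (-86.4 deg) or other 1.633
if turned first: [-5.4  1.3  2.4]
```

Home: the rim is at 21.9 mm after 86°, with 8 N and 0.15 N·m. This knob is sound and goes in the tray. Unscrewing it now.

```bash
python3 -m handwheel '[[[-0.2,0.3,0],-0.15],[[-0.76,0.31,0],-0.15],[[-0.76,0.31,0],-0.15],[[-0.76,0.31,0],-0.15],[[-0.76,0.31,0],-0.15],[[-0.76,0.31,0],-0.15],[[-0.76,0.31,0],-0.15],[[-0.76,0.31,0],-0.15],[[-0.76,0.31,0],-0.15],[[-0.76,0.31,0],-0.15]]' 255 12
python3 -c "
from h import *
go([635,-19,74],1)
"
```

```text
clock: 14.85
eef_pos: [635.0, -18.7, 74.7]
eef_rot: [-1.669, 1.57, 3.057]
wrist_force: [0.0, -0.2, 1.6]
finger_gap: 11.9
t 14.85 pos [635.  -18.7  74.7] jawang 0.8 q1,6 [-0.09 -0.1 ] F [ 0.  -0.2  1.6] M [ 0.01  0.06 -0.07] gap 11.9
shift(tool) [0.7 0.  0.3]  spin -0.004 rad (-0.2 deg) or other 3.138
if turned first: [0.7 0.  0.3]
```

```bash
python3 -m handwheel '[[[-1,0,0],-0.02],[[-1,0,0],-0.02],[[-1.5,0,0],0],[[-2.5,0,0],0],[[-4,0,0],0],[[-6,0,0],0],[[-8,0,0],0],[[-10,0,0],0],[[-10,0,0],0],[[0,0,0],0]]' 255 15
python3 -c "
from h import *
plan([480,280,120],0,7)
"
```

```text
clock: 16.1
eef_pos: [635.6, -18.7, 120.0]
eef_rot: [1.425, 1.569, -0.096]
wrist_force: [0.5, -0.3, -1.1]
finger_gap: 11.6
t 16.10 pos [635.6 -18.7 120. ] jawang 2.9 q1,6 [-0.09 -0.14] F [ 0.5 -0.3 -1.1] M [-0.02 -0.1  -0.03] gap 11.6
shift(tool) [-3.000e-01 -1.404e+02 -3.061e+02]  spin 0.050 rad (2.9 deg) or other -3.092
if turned first: [  -0.3 -155.6 -298.7]
[-0.0, -20.1, -43.7] 0.007
[-0.0, -20.4, -43.6] 0.007
[-0.0, -20.7, -43.4] 0.007
[-0.0, -21.0, -43.3] 0.007
[-0.0, -21.3, -43.1] 0.007
[-0.0, -21.6, -43.0] 0.007
[-0.0, -21.9, -42.8] 0.007
```

```bash
python3 -m handwheel '[[[0,-20,-43.6],0.007],[[0,-20.4,-43.6],0.007],[[0,-20.7,-43.4],0.007],[[0,-21,-43.3],0.007],[[0,-21.3,-43],0.007],[[0,-21.6,-43],0.007],[[0,-22,-43],0.007],[[10,0,0],0],[[15,0,0],0],[[15,0,0],0]]' 255 15
python3 -m handwheel '[[[10,0,0],0],[[6,0,0],0],[[5,0,0],0],[[3,0,0],0],[[2,0,0],0],[[1,0,0],0],[[0.8,0,0],0],[[0.5,0,0],0],[[0,0,0],0],[[0,0,0],0]]' 255 15
python3 -c "
from h import *
go([480,280,50.7],0)
"
```

```text
clock: 17.35
eef_pos: [479.7, 278.8, 77.4]
eef_rot: [-0.989, 1.57, -2.56]
wrist_force: [1.5, -0.3, -1.4]
finger_gap: 12.1
clock: 18.6
eef_pos: [479.5, 279.9, 50.7]
eef_rot: [2.262, 1.571, 0.692]
wrist_force: [0.4, -0.2, 0.7]
finger_gap: 11.8
t 18.60 pos [479.5 279.9  50.7] jawang 0.1 q1,6 [0.46 0.46] F [ 0.4 -0.2  0.7] M [-0.05 -0.03 -0.01] gap 11.8
shift(tool) [-0.   0.5 -0.1]  spin 0.001 rad (0.1 deg) or other -3.141
if turned first: [-0.   0.5 -0.1]
```

```bash
python3 -m handwheel '[[[0.3,0,0],0],[[0,0,0],0],[[0,0,0],0],[[0,0,0],0],[[0,0,0],0],[[-5,0,0],0],[[-10,0,0],0],[[-15,0,0],0],[[-20,0,0],0],[[-20,0,0],0]]' 140 15
python3 - <<'E'
from h import *
c=cam("top"); A=cloud(c);z=A[...,2]
q=A[(abs(A[...,0]-428)<45)&(abs(A[...,1]-67)<45)&(z>54)&(z<65)]; print(len(q),[np.round(x,1) for x in cv2.minAreaRect(q[:,:2].astype(np.float32))])
plan([428.7,66.7,120],-56,6)
E
```

```text
clock: 19.85
eef_pos: [479.5, 280.0, 122.0]
eef_rot: [2.054, 1.57, 0.485]
wrist_force: [-0.5, 0.1, -0.3]
finger_gap: 42.3
215 [array([427.6,  67.8]), array([55.5, 12.3]), np.float64(34.1)]
t 19.90 pos [480.5 280.5 124.7] jawang 0.1 q1,6 [0.46 0.46] F [0.1 0.5 2. ] M [-0.01 -0.05 -0.07] gap 42.5
shift(tool) [  4.  -52.  213.7]  spin 0.978 rad (56.1 deg) or other -2.163
if turned first: [  4.  148.3 162.5]
[0.7, -8.7, 35.6] 0.163
[0.7, -2.8, 36.6] 0.163
[0.7, 3.2, 36.5] 0.163
[0.7, 9.1, 35.5] 0.163
[0.7, 14.7, 33.6] 0.163
[0.7, 20.0, 30.7] 0.163
```

```bash
python3 -m handwheel '[[[0,-8.7,35.6],0.163],[[0,-2.8,36.6],0.163],[[0,3.2,36.5],0.163],[[2,9.1,35.5],0.163],[[2,14.7,33.6],0.163],[[5,20,30.7],0.163],[[5,0,0],0],[[0,0,0],0],[[0,0,0],0],[[0,0,0],0]]' 140 15
python3 - <<'E'
from h import *
go([428.5,67,46.3],-56)
c=cam("wrist"); save(c,'w3.png'); A=cloud(c); z=A[...,2]
m=(abs(A[...,0]-428)<40)&(abs(A[...,1]-67)<40)&(z>54)&(z<66)
q=A[m]; print(len(q), q.mean(0).round(1),[np.round(x,1) for x in cv2.minAreaRect(q[:,:2].astype(np.float32))],skirt(A,428,67,4,28))
s=cam("scene"); cv2.imwrite('pics/c4.png',np.hstack([cv2.resize(s['pixels'][60:270,220:500,::-1],(400,300)),cv2.resize(c['pixels'][:,:,::-1],(400,300))]))
B=cloud(s);z=B[...,2];q=B[(abs(B[...,0]-480)<40)&(abs(B[...,1]-282)<40)&(z>56)&(z<75)];print("placed wing",len(q),q.mean(0).round(1),q[:,2].max().round(1),skirt(B,480,282,10,33))
E
```

```text
clock: 21.15
eef_pos: [427.7, 66.7, 106.4]
eef_rot: [2.846, 1.571, 0.3]
wrist_force: [-0.2, 0.9, -0.2]
finger_gap: 42.8
t 21.15 pos [427.7  66.7 106.4] jawang -55.9 q1,6 [0.07 1.05] F [-0.2  0.9 -0.2] M [-0.    0.   -0.02] gap 42.8
shift(tool) [60.1  0.2 -0.8]  spin 0.002 rad (0.1 deg) or other -3.140
if turned first: [60.1  0.2 -0.8]
1159 [430.7  68.5  57.8] [array([429.6,  67.8]), array([55.7, 12.3]), np.float64(34.5)] (283, array([429.4,  67.5]), 0.51)
placed wing 118 [481.3 278.   61. ] 63.9 (147, array([479.1, 281.9]), 0.7)
```

View pics/c4.png

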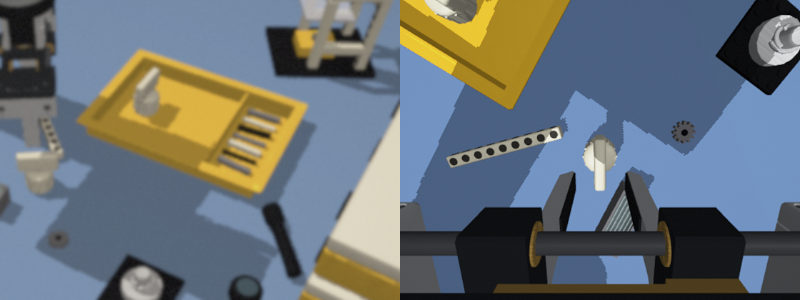

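Left half: the first knob stands upright in the tray at (147,90). Right half: the second knob at (600,155) is lined up with the jaws.

```bash
python3 -m handwheel '[[[8,0,-1.4],0],[[8,0,0],0],[[8,0,0],0],[[8,0,0],0],[[8,0,0],0],[[8,0,0],0],[[6,0,0],0],[[4,0,0],0],[[1.7,0,0],0],[[0,0,0],0]]' 140 15
python3 -m handwheel '[[[0,0,0],0],[[0,0,0],0],[[0,0,0],0],[[0,0,0],0],[[0,0,0],0],[[0,0,0],0],[[0,0,0],0],[[0,0,0],0],[[0,0,0],0],[[0,0,0],0]]' 255 15
python3 -c "
from h import *
go([429,67.5,46],-56)
plan([635.2,-17,110],6,6)"
```

```text
clock: 22.5
eef_pos: [428.8, 66.9, 46.6]
eef_rot: [2.645, 1.571, 0.097]
wrist_force: [-0.4, 0.3, 0.4]
finger_gap: 42.5
clock: 23.75
eef_pos: [428.8, 66.9, 46.6]
eef_rot: [-1.253, 1.571, 2.482]
wrist_force: [-0.0, -0.2, -0.5]
finger_gap: 12.0
t 23.75 pos [428.8  66.9  46.6] jawang -56.0 q1,6 [0.07 1.05] F [-0.  -0.2 -0.5] M [ 0.03 -0.06  0.01] gap 12.0
shift(tool) [ 0.6 -0.4 -0.5]  spin 0.000 rad (0.0 deg) or other -3.141
if turned first: [ 0.6 -0.4 -0.5]
t 23.75 pos [428.8  66.9  46.6] jawang -56.0 q1,6 [0.07 1.05] F [-0.  -0.2 -0.5] M [ 0.03 -0.06  0.01] gap 12.0
shift(tool) [ -63.4  185.  -124.2]  spin -1.082 rad (-62.0 deg) or other 2.060
if turned first: [-63.4 196.5 105. ]
[-10.6, 30.8, -20.7] -0.18
[-10.6, 34.1, -14.8] -0.18
[-10.6, 36.2, -8.5] -0.18
[-10.6, 37.1, -1.9] -0.18
[-10.6, 36.8, 4.8] -0.18
[-10.6, 35.4, 11.3] -0.18
```

```bash
python3 -m handwheel '[[[-17,0,0],0],[[-23,0,0],0],[[-23.4,0,0],0],[[0,30.8,-20.7],-0.18],[[0,34,-14.8],-0.18],[[0,36.2,-8.5],-0.18],[[0,37,-1.9],-0.18],[[0,36.8,4.8],-0.18],[[0,35.4,11.3],-0.18],[[0,0,0],0]]' 255 15
python3 - <<'E'
from h import *
go([635.2,-17,80],6)
s,p,T,a=pose()
for n in ("scene","wrist"):
    c=cam(n);A=cloud(c);z=A[...,2]
    k=skirt(A,635,-17,68,92); print(n,k,"rel tool",((np.append(k[1],0)-p)@T).round(1)[1:])
    m=(np.hypot(A[...,0]-635,A[...,1]+17)<60)&(z<12)&(z>5); print([np.round(x,1) for x in cv2.minAreaRect(A[m][:,:2].astype(np.float32))])
E
```

```text
clock: 25.0
eef_pos: [636.1, -17.9, 109.1]
eef_rot: [-1.548, 1.57, -3.015]
wrist_force: [-0.9, 0.4, -1.2]
finger_gap: 11.8
t 25.00 pos [636.1 -17.9 109.1] jawang 5.9 q1,6 [-0.09 -0.19] F [-0.9  0.4 -1.2] M [-0.   -0.08 -0.05] gap 11.8
shift(tool) [29.1 -0.8 -0.9]  spin -0.001 rad (-0.1 deg) or other 3.141
if turned first: [29.1 -0.8 -0.9]
scene (234, array([635.6, -18.1]), 0.64) rel tool [-0.4  0.2]
[array([634.8, -17. ]), array([80.3, 81. ]), np.float64(1.4)]
wrist (491, array([636.3, -17.6]), 0.51) rel tool [ 0.3 -0.2]
[array([636.1, -16. ]), array([80.2, 80. ]), np.float64(1.5)]
```

```bash
python3 -m handwheel '[[[6,-0.8,-1],0],[[6,0,0],0],[[6,0,0],0],[[6,0,0],0],[[4,0,0],0],[[2,0,0],0],[[1.5,0,0],0],[[0.9,0,0],0.02],[[0.6,0,0],0.03],[[0.5,0,0],0.037]]' 255 8
python3 -c "
from h import *
go([635.2,-17,75],1)"
```

```text
clock: 26.35
eef_pos: [634.2, -16.1, 76.5]
eef_rot: [1.511, 1.571, -0.046]
wrist_force: [1.0, 0.4, 0.0]
finger_gap: 12.0
t 26.35 pos [634.2 -16.1  76.5] jawang 0.8 q1,6 [-0.08 -0.1 ] F [1.  0.4 0. ] M [-0.06 -0.14  0.02] gap 12.0
shift(tool) [1.5 1.  1. ]  spin -0.004 rad (-0.2 deg) or other 3.138
if turned first: [1.5 1.  1. ]
```

```bash
python3 -m handwheel '[[[0.5,0.5,0.5],0],[[0.5,0.5,0.4],0],[[0.5,0,0],0],[[0.25,0,0],0.05],[[0.25,0,0],0.05],[[0.25,0,0],0.05],[[0.25,0,0],0.05],[[0.25,0,0],0.05],[[0.25,0,0],0.05],[[0.25,0,0],0.05]]' 255 8
python3 -c "
from h import *
go([635.2,-17,75],1)"
```

```text
clock: 27.6
eef_pos: [635.2, -17.0, 73.2]
eef_rot: [-0.373, 1.571, -2.279]
wrist_force: [-0.5, 0.7, -1.0]
finger_gap: 12.0
t 27.60 pos [635.2 -17.   73.2] jawang -19.2 q1,6 [-0.08  0.25] F [-0.5  0.7 -1. ] M [-0.03 -0.06  0.  ] gap 12.0
shift(tool) [-1.8  0.1  0. ]  spin -0.353 rad (-20.2 deg) or other 2.789
if turned first: [-1.8  0.   0. ]
```

Rim at 26.6 mm with no load. I'll go on in small steps, since a bad knob would stop somewhere in the next 2.5 mm.

```bash
python3 -m handwheel '[[[0.15,0,0],0.03],[[0.15,0,0],0.03],[[0.15,0,0],0.03],[[0.15,0,0],0.03],[[0.15,0,0],0.03],[[0.15,0,0],0.03],[[0.15,0,0],0.03],[[0.15,0,0],0.03],[[0.15,0,0],0.03],[[0,0,0],0]]' 255 8
python3 -c "
from h import *
go([635.2,-17,75],1)"
```

```text
clock: 28.85
eef_pos: [635.2, -16.9, 71.9]
eef_rot: [0.188, 1.571, -1.987]
wrist_force: [0.8, 0.5, 0.3]
finger_gap: 12.1
t 28.85 pos [635.2 -16.9  71.9] jawang -34.6 q1,6 [-0.08  0.52] F [0.8 0.5 0.3] M [ 0.   -0.03  0.03] gap 12.1
shift(tool) [-3.1  0.1  0. ]  spin -0.622 rad (-35.6 deg) or other 2.520
if turned first: [-3.1  0.   0.1]
```

```bash
python3 -m handwheel '[[[0.15,0,0],0.03],[[0.15,0,0],0.03],[[0.15,0,0],0.03],[[0.15,0,0],0.03],[[0.15,0,0],0.03],[[0.15,0,0],0.03],[[0.15,0,0],0.03],[[0.15,0,0],0.03],[[0.15,0,0],0.03],[[0,0,0],0]]' 255 8
python3 -c "
from h import *
go([635.2,-17,75],1)"
```

```text
clock: 30.1
eef_pos: [635.2, -17.0, 70.5]
eef_rot: [-1.338, 1.571, 2.5]
wrist_force: [0.3, -0.3, -0.1]
finger_gap: 12.3
t 30.10 pos [635.2 -17.   70.5] jawang -50.1 q1,6 [-0.08  0.79] F [ 0.3 -0.3 -0.1] M [-0.   -0.01 -0.02] gap 12.3
shift(tool) [-4.5  0.1  0. ]  spin -0.892 rad (-51.1 deg) or other 2.250
if turned first: [-4.5  0.   0. ]
```

```bash
python3 -m handwheel '[[[0.16,0,0],0.03],[[0.15,0,0],0.03],[[0.15,0,0],0.03],[[0.15,0,0],0.03],[[0.15,0,0],0.03],[[0.15,0,0],0.03],[[0.15,0,0],0.03],[[0.15,0,0],0.03],[[0.15,0,0],0.03],[[0.15,0,0],0.03]]' 255 8
python3 -c "
from h import *
go([635.2,-17,75],1)"
```

```text
clock: 31.35
eef_pos: [635.2, -16.9, 69.0]
eef_rot: [-0.189, 1.571, -2.935]
wrist_force: [0.6, 0.8, -0.3]
finger_gap: 12.4
t 31.35 pos [635.2 -16.9  69. ] jawang -67.4 q1,6 [-0.08  1.09] F [ 0.6  0.8 -0.3] M [-0.04 -0.01  0.02] gap 12.4
shift(tool) [-6.   0.1 -0. ]  spin -1.193 rad (-68.4 deg) or other 1.948
if turned first: [-6.   0.   0.1]
```

```bash
python3 -m handwheel '[[[0.1,0,0],0.03],[[0.1,0,0],0.03],[[0.1,0,0],0.03],[[0.1,0,0],0.03],[[0.1,0,0],0.03],[[0.1,0,0],0.03],[[0.1,0,0],0.03],[[0,0,0],0.03],[[0,0,0],0],[[0,0,0],0]]' 255 8
python3 -c "
from h import *
go([635.2,-17,75],1)"
```

```text
clock: 32.6
eef_pos: [635.2, -17.0, 68.4]
eef_rot: [2.919, 1.571, -0.065]
wrist_force: [-0.3, -0.2, 1.4]
finger_gap: 12.2
t 32.60 pos [635.2 -17.   68.4] jawang -81.0 q1,6 [-0.08  1.33] F [-0.3 -0.2  1.4] M [ 0.1  -0.01  0.04] gap 12.2
shift(tool) [-6.6  0.   0.1]  spin -1.431 rad (-82.0 deg) or other 1.710
if turned first: [-6.6 -0.   0. ]
```

```bash
python3 -m handwheel '[[[0.05,0,0],0.02],[[0.05,0,0],0.02],[[0,0,0],0.02],[[0,0,0],0.02],[[0,0,0],0.02],[[0,0,0],0],[[0,0,0],0],[[0,0,0],0],[[0,0,0],0],[[0,0,0],0]]' 255 8
python3 -c "
from h import *
go([635.2,-17,75],1)
c=cam('wrist');A=cloud(c);z=A[...,2]
m=(np.hypot(A[...,0]-635,A[...,1]+17)<32)&(z>65)&(z<90);q=A[m];print(len(q),np.percentile(q[:,2],[5,25,50,75,95]).round(1),[np.round(x,1) for x in cv2.minAreaRect(q[(q[:,2]>77)&(q[:,2]<84)][:,:2].astype(np.float32))])
cv2.imwrite('pics/w5.png',c['pixels'][:,:,::-1])
"
```

```text
clock: 33.85
eef_pos: [635.3, -16.9, 68.4]
eef_rot: [-3.123, 1.571, 0.075]
wrist_force: [-1.0, 0.9, 5.6]
finger_gap: 12.1
t 33.85 pos [635.3 -16.9  68.4] jawang -86.8 q1,6 [-0.08  1.43] F [-1.   0.9  5.6] M [0.21 0.06 0.06] gap 12.1
shift(tool) [-6.6  0.1  0.1]  spin -1.532 rad (-87.8 deg) or other 1.610
if turned first: [-6.6 -0.1  0.1]
3081 [69.3 78.4 79.8 80.6 87.2] [array([637.8, -19.9]), array([54. , 33.8]), np.float64(23.5)]
```

View pics/w5.png

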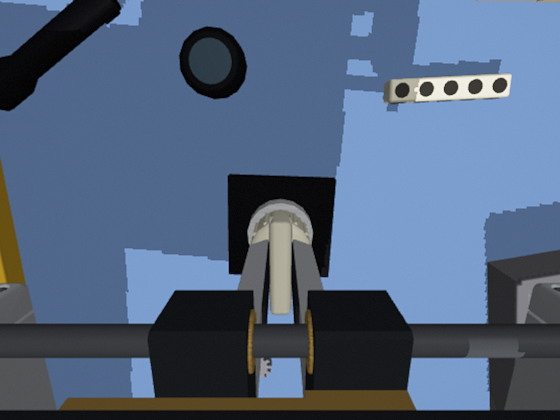

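The picture shows the skirt right on the flange (280,215) and the wing top at about 80.5 mm (rim about 21.5). The stop came at 87° with 6 N, so this one is sound too and goes in the tray.

```bash
python3 -m handwheel '[[[-0.2,0,0],-0.153],[[-0.76,0,0],-0.153],[[-0.76,0,0],-0.153],[[-0.76,0,0],-0.153],[[-0.76,0,0],-0.153],[[-0.76,0,0],-0.153],[[-0.76,0,0],-0.153],[[-0.76,0,0],-0.153],[[-0.76,0,0],-0.153],[[-0.76,0,0],-0.153]]' 255 12
python3 -m handwheel '[[[-1,0,0],-0.02],[[-1,0,0],-0.02],[[-1.5,0,0],0],[[-2.5,0,0],0],[[-4,0,0],0],[[-6,0,0],0],[[-8,0,0],0],[[-10,0,0],0],[[-10,0,0],0],[[0,0,0],0]]' 255 15
python3 -c "
from h import *
plan([556,281,118],0,6)
"
```

```text
clock: 35.15
eef_pos: [634.8, -16.9, 74.6]
eef_rot: [-1.719, 1.57, 3.014]
wrist_force: [-0.1, 0.2, 0.3]
finger_gap: 12.3
clock: 36.4
eef_pos: [635.6, -17.0, 120.4]
eef_rot: [1.437, 1.569, -0.077]
wrist_force: [0.1, -0.1, 0.2]
finger_gap: 11.9
t 36.40 pos [635.6 -17.  120.4] jawang 3.2 q1,6 [-0.08 -0.14] F [ 0.1 -0.1  0.2] M [ 0.   -0.05  0.03] gap 11.9
shift(tool) [   2.2  -62.8 -301.9]  spin 0.056 rad (3.2 deg) or other -3.086
if turned first: [   2.2  -79.6 -298. ]
[0.4, -10.5, -50.3] 0.009
[0.4, -10.9, -50.2] 0.009
[0.4, -11.4, -50.1] 0.009
[0.4, -11.9, -50.0] 0.009
[0.4, -12.3, -49.9] 0.009
[0.4, -12.8, -49.8] 0.009
```

```bash
python3 -m handwheel '[[[0,-10.5,-50.3],0.009],[[0,-11,-50.2],0.009],[[0,-11.4,-50],0.009],[[0,-12,-50],0.009],[[0,-12.3,-50],0.009],[[0,-12.8,-49.8],0.009],[[0,0,0],0],[[10,0,0],0],[[15,0,0],0],[[15,0,0],0]]' 255 15
python3 -m handwheel '[[[10,0,0],0],[[6,0,0],0],[[5,0,0],0],[[3,0,0],0],[[2,0,0],0],[[1,0,0],0],[[0.8,0,0],0],[[0.5,0,0],0],[[0,0,0],0],[[0,0,0],0]]' 255 15
python3 -c "
from h import *
go([556,281,50.4],0)
"
```

```text
clock: 37.65
eef_pos: [555.2, 279.9, 77.7]
eef_rot: [-1.126, 1.57, -2.696]
wrist_force: [-0.4, -1.3, -0.4]
finger_gap: 11.7
clock: 38.9
eef_pos: [555.2, 280.9, 51.0]
eef_rot: [2.051, 1.571, 0.482]
wrist_force: [-0.6, 0.4, -0.3]
finger_gap: 11.6
t 38.90 pos [555.2 280.9  51. ] jawang 0.1 q1,6 [0.41 0.41] F [-0.6  0.4 -0.3] M [-0.03 -0.09 -0.02] gap 11.6
shift(tool) [ 0.6  0.8 -0.1]  spin 0.002 rad (0.1 deg) or other -3.140
if turned first: [ 0.6  0.8 -0.1]
```

```bash
python3 -m handwheel '[[[0.4,0,0],0],[[0,0,0],0],[[0,0,0],0],[[0,0,0],0],[[0,0,0],0],[[-5,0,0],0],[[-10,0,0],0],[[-15,0,0],0],[[-25,0,0],0],[[-35,0,0],0]]' 140 15
python3 -m handwheel '[[[-10,0,0],0],[[0,0,40],0],[[0,0,50],0],[[0,0,50],0],[[0,0,50],0],[[0,0,50],0],[[0,0,0],0],[[0,0,0],0],[[0,0,0],0],[[0,0,0],0]]' 140 15
python3 - <<'E'
from h import *
go([500,0,200],0)
s=cam("scene");t=cam("top");B=cloud(s)
for x in (480,556):
    z=B[...,2];q=B[(abs(B[...,0]-x)<35)&(abs(B[...,1]-282)<40)&(z>58)&(z<75)];print(len(q),q.mean(0).round(1),skirt(B,x,282,10,33))
cv2.imwrite('pics/c6.png',np.hstack([cv2.resize(s['pixels'][60:270,220:500,::-1],(400,300)),cv2.resize(t['pixels'][:,:,::-1],(400,300))]))
E
```

```text
clock: 40.15
eef_pos: [554.9, 280.8, 141.9]
eef_rot: [-1.167, 1.57, -2.736]
wrist_force: [0.0, 0.1, -0.0]
finger_gap: 42.2
clock: 41.4
eef_pos: [555.6, 41.8, 150.4]
eef_rot: [-1.641, 1.571, 3.074]
wrist_force: [-0.1, -0.5, -0.5]
finger_gap: 42.4
t 41.40 pos [555.6  41.8 150.4] jawang 0.2 q1,6 [0.01 0.01] F [-0.1 -0.5 -0.5] M [ 0.01 -0.11  0.02] gap 42.4
shift(tool) [-49.6 -55.7  41.6]  spin 0.003 rad (0.2 deg) or other -3.138
if turned first: [-49.6 -55.6  41.8]
0 [nan nan nan] (10, array([479.1, 280.9]), 0.83)
5 [560.7 299.7  59.8] (136, array([555. , 280.9]), 0.77)<stdin>:5: RuntimeWarning: Mean of empty slice.
  ret = um.true_divide(
```

View pics/c6.png

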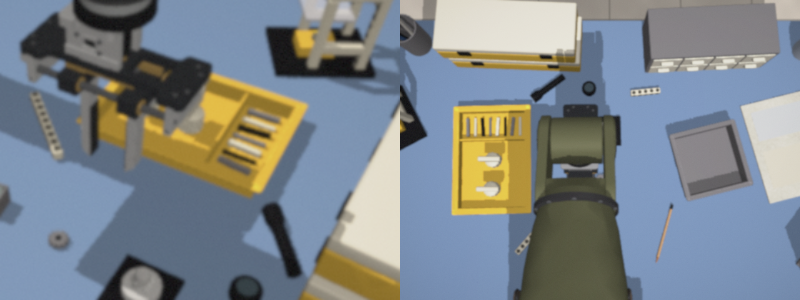

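In the top view (right half) both knobs stand in the tray's open space at (488,159) and (488,188). I'll check their heights once more, then hand in.

```bash
python3 - <<'E'
from h import *
B=cloud(cam("top"));z=B[...,2];ok=True
for x in (480,556):
    q=B[(abs(B[...,0]-x)<35)&(abs(B[...,1]-282)<40)&(z>58)&(z<70)];r=cv2.minAreaRect(q[:,:2].astype(np.float32));print(len(q),q.mean(0).round(1),[np.round(v,1) for v in r]); ok&=len(q)>150
if ok: print(manip.sign_off())
E
```

```text
221 [479.  280.9  62.8] [array([479. , 281.9]), array([10.7, 55.8]), np.float64(0.1)]
208 [554.2 279.8  62.8] [array([554.1, 280.4]), array([55.8, 10.9]), np.float64(89.9)]
the job is handed in; nothing more can be done
None
```

I checked both knobs on the gauge, one after the other. Both turned fully home, so both now stand upright in the open space of the kit tray. I handed the job in at about 41 s.

| Knob | Turned from the thread's mouth | Rim height at the stop (shoulder 22 mm) | Wrist force at the stop |
|---|---|---|---|
| First (right-hand) | 86° | 21.9 mm | about 8 N |
| Second (left-hand) | 88° | 21.8 mm | about 6 N |

- **Last check:** from the top camera, both wing tops are at 62.8 mm, as expected for an upright knob on the tray's 4 mm floor. They stand at about (479, 282) and (554, 280). The gripper was well clear of everything.
- **What failed:** the last scene-camera check of the knobs found too few points because the arm blocked its view, so I relied on the top camera instead.
- **Centring:** I gripped the first knob about 2 mm off centre along its wing and corrected for this partway through the turn. Side forces stayed under 2 N in every reading.

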